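Feed a slide cassette home with a push stick

TASK

Pick up the yellow push stick by its upright grip and, with its rubber end, push the blue slide cassette along the guide channel and into the slide reader until it is fully home against the hidden stop; press it home there with a steady push of about 8 N for about a second. Never push harder than 15 N, and do not touch the cassette with the fingers. Then take the stick out, leaving the cassette home, and lay the stick on its flat underside on the open bench again without disturbing the beaker, the vial or the dropper bottle.

Things in the scene. Friction and masses are not known exactly. Their poses are not given: they have to be found in the camera images.
- push_stick: yellow push stick lying on the open bench, 0.13 kg: a bar 12 wide (y), 12 high, from x = -40 to +124 mm, with an upright grip fin. Origin: on the underside, below the fin's middle; x runs along the bar to the rubber head, z up. The fin is 40 long (x), 16 thick (y, grip across it) and rises from z = 12 to 48. Balances about 13 mm ahead of the fin's middle.
- stick_tip (a point): middle of the flat pushing face of the stick's black rubber head, 130 mm ahead of the stick's origin and 6 mm above its underside; the head is 22 wide, 12 high. Axes as the stick's.
- cassette: blue slide cassette with a glass window, 78 long (x), 28 wide (y), 12 high, 0.08 to 0.17 kg. Origin: centre of the underside. It starts in the open lead-in of the reader's channel, x roughly along the feed direction, with a little sideways and yaw error, and slides easily (drag about 1 N). Push on the middle of its rear (-x) face.
- reader: slide reader, fixed: grey base plate 295 x 80, 10 high, with an open guide channel and a white-topped housing 165 long, 80 wide, 62 high; round black turret on it up to 98 high. Origin: on the bench below the middle of the tunnel mouth (the housing's front face). x is the feed direction along the channel, z up. The channel floor is 10 mm above the bench.
- mouth (a point): middle of the channel floor at the tunnel mouth, axes as the reader's. Behind it (x = -130 to 0) the open lead-in: 38 wide between aluminium rails 6 thick, 8 high, funnelling in to 31 over x = -25 to 0, open at its rear end. Ahead of it the tunnel: 31 wide, 18 high, 153 deep, roofed, too narrow for fingers.
- stop_zone (a point): point on the channel floor 100 mm inside the mouth, axes as the reader's. A hidden adjustable stop stands with its face between 0 and 30 mm beyond this point, elsewhere each time: feel for it. Its face is a rubber buffer that yields from 2 N, then 4 N per mm over 6 mm, then hard, plus 2.5 N per 10 mm/s of speed: come slowly. Let go, it creeps back to its face.
- home_switch (a joint): light spring pin in the stop, out of sight, in metres: 0 = free, standing 6 mm out in front of the buffer's face; 0.006 when the cassette just touches the buffer at its rest place (home); more while the buffer is pressed in. It pushes back with under 0.3 N.
- beaker: small glass beaker, 52 across, 60 high, on the robot's side of the reader; leave it alone. Origin: centre of the underside.
- vial: small capped vial, 25 across, 53 high, near the bench's front; leave it alone. Origin: centre of the underside.
- dropper_bottle: brown dropper bottle, 31 across, 86 high, beyond the reader's lead-in; leave it alone. Origin: centre of the underside.
Mind the look-alikes: they are no part of the job. Of the things shaped like the push_stick, the yellow one is meant.

How it is judged (in metres and radians):
On the way, in this order (a step that is already met when the one before it is completed fails the run):
1. the push stick is held in the gripper, off the bench (height (world z) of push_stick above 0.01 m and contact force between the fingers and push_stick above 2 N), for 0.2 s.
2. the stick presses the cassette home against the stop inside the tunnel with at least 5 N (contact force between cassette and reader above 5 N and contact force between push_stick and cassette above 4 N and value of joint home_switch above 0.0045 m and x of cassette in the frame of reader above 0.05 m), for 0.3 s.
At the end, for the whole second after the job is handed in: the cassette rests in the tunnel within 1.5 mm of the stop's buffer (home switch above 0.0045), the push stick lies flat on the bench (its underside below 6 mm, level within 0.1 rad), both at rest (value of joint home_switch above 0.0045 m and linear speed of cassette below 0.01 m/s and height (world z) of push_stick below 0.006 m and angle between push_stick's own z axis and vertical below 0.1 rad and linear speed of push_stick below 0.02 m/s); the robot touches nothing.
It fails at once if the cassette is forced against the reader with more than 15 N (contact force between cassette and reader above 15 N).
It fails at once if the stick pushes the cassette with more than 15 N (contact force between push_stick and cassette above 15 N).
It fails at once if the fingers touch the cassette (contact force between the fingers and cassette above 0.5 N).
It fails at once if a bystander (beaker, vial, dropper bottle) is shifted by more than 20 mm or tipped (distance of any of beaker, vial, dropper_bottle from where it was at the start of the episode above 0.02 m or angle between any of beaker, vial, dropper_bottle's own z axis and vertical above 0.3 rad).
It also fails if it takes over 64 s, if anything falls off the work surface, if the arm or the gripper's body presses on something with over 40 N, if the wrist force passes 120 N, or if a joint passes its speed limit or range.

ROBOT

A 7-joint arm with a two-finger parallel gripper is mounted at the origin on a cart in front of the work surface, level with it; the furniture and walls round the work are solid. World frame = base frame: x ahead of the robot, y to its left, z up, the work surface at z = 0. Lengths are in m, angles in degrees, forces in N, time in s.
With the tool pointing down it reaches from about 0.35 to 0.9 m from the base axis. Payload 19.9 kg.
Tool frame: the origin (TCP) lies on the centre line of the jaws, within the pads' length; the fingertips stand 14 mm ahead of it and the grasp point (between the pads) lies 5 mm behind it; z points along the fingers, y is the line along which they close (so a half turn about z gives the same grasp; the last joint's range is limited). The gripper opens to 85 mm and grips with 20 to 120 N. Pads are 22 mm wide; open, the fingers measure 114 mm over their backs; the gripper's body (76 mm by 85 mm) begins 54 mm behind the grasp point. The pads swing forward as they close: fully open they stand 13 mm farther back than shut.
Start: joints at [73.367, 23.915, -0.59, 92.452, 0.269, 63.638, -3.037], TCP at [0.154, -0.606, 0.245] pointing down, gripper open.
Joint ranges: [-161.28, 161.28], [-22.2, 115.67], [-73.04, 71.86], [3.21, 147.25], [-68.34, 248.33], [10.77, 114.83], [-161.83, 161.83]. Speed limits (degrees/s): [108.29, 108.29, 136.94, 136.94, 172.46, 172.46, 172.46].

INTERFACE

Orientations are given as [roll, pitch, yaw] about the fixed x, y, z axes, in that order (R = Rz(yaw) Ry(pitch) Rx(roll)).
In Python, from workcell import arm, eyes, models gives the robot as it stands. The module is installed in compiled form; this text tells all that it offers.
- The arm moves only by the shell command python3 -m pendant 'ROWS' [OPENING] [FORCE]. ROWS is text: rows parted by semicolons, each of 4 numbers parted by spaces: the shift along the tool's x, y, z in mm, then the turn about the tool's z in degrees. A call has 1 to 8 rows; each row is the pose to reach, as a shift and turn from the pose commanded when the call began, along the tool's axes at that moment; what a row does not reach only later rows make up. A row lasts 1/10 s, in which the tool goes at most 50 mm and 8.59 degrees, less where a joint would pass 70% of its speed; a pose out of reach is approached as far as the arm can. A call with a gripper value outside its range is refused whole. OPENING is the closure, from 0 (fully open) to 1 (shut), set as the call begins (- or left out, the last holds). The fingers move at their own pace and stop on an object; FORCE is the grip in N (left out, the last holds). Time passes only in rows, so rows that repeat a pose let the fingers close. It gives the time, the measured TCP pose, the force, the opening and the grip force at its end, in the units of the state.
- arm.state(): the state, without advancing time (a new reading comes with each control period).
- eyes.read_camera(name): name is "scene" or "top" or "wrist"; returns the picture (400x640x3 uint8, red, green, blue); there is no depth.
- eyes.get_calibration(name): a dict with "vertical_fov" (degrees; the focal length in pixels is half the picture's height over the tangent of half this angle, whatever the lens; pixels are square), "cx", "cy" (the principal point, pixels), "position" and "attitude" of the camera in the world. Camera axes: x right, y up, looking along -z (the intrinsics and any distortion apply to the point x, -y, -z); pixel columns grow to the right and rows downward; lengths in m; the calibration is good to about 2 mm. A picture is of the moment at which its call begins: read the wrist's pose just before it. get_calibration takes no time and is no camera call; for the wrist camera it gives the pose at the moment of the call.
- arm.job_done(): hands the job in; it is judged then, once.
Trained networks look in the newest picture that a camera, given by its name, has taken for a name from the list of things; names that differ only in an ending like _2 or _b are one class to them, and where a whole thing is asked for, a point or a joint stands for the part that bears it (a point fixed in the world has none). Each returns a list of dicts, best first, with "confidence" (0 to 1); they miss things now and then, are a little off and sometimes report something else, mostly with a low value. They report only what shows in the picture. A call takes as long as a camera call. They do not tell look-alikes from the thing itself.
- models.cut_out(camera, label): "region" (400x640 bool, what is visible of it) and "bbox" ([centre column, centre row, width, height] in pixels, round what is visible of it).
The state is a dict: "time_s": time; "joint_pos": joint angles; "joint_vel": joint speeds; "joint_torque": joint torques, N m; "tcp_pos": TCP position; "tool_rot": TCP orientation; "force": force on the tool from outside, world axes, zero at the start; "wrist_torque": the same for the moment, N m; "finger_gap": finger opening in m; "grip_force": force on a finger pad.
Only numpy, scipy, OpenCV 4.12 (cv2) and the standard library are available. Lean on these libraries where they do the work, as an engineer would, in place of code of your own. Each camera call takes 0.05 s, during which the arm holds its last target. There are 200 camera calls.

## Working session

There is one attempt and no reset: what is moved stays moved. The work goes in short steps, Python scripts to look and compute and a shell command to move; the robot and the scene stay as the last step left them, time stands still between calls to the robot, and variables do not carry over. Pictures are saved under pics/ and viewed, at most 10 in all, crops included, and the job is handed in when it is done.

```bash
mkdir -p pics; python3 - <<'E'
from workcell import arm, eyes, models
import cv2, numpy as np
s=arm.state(); print(s)
for c in ("scene","top"):
    im=eyes.read_camera(c); cv2.imwrite(f"pics/{c}0.png",im[...,::-1]); print(c,eyes.get_calibration(c))
    for l in ("push_stick","cassette","reader","beaker","vial","dropper_bottle"):
        for d in models.cut_out(c,l): print(l,round(d["confidence"],2),np.round(d["bbox"],1))
E
```

```text
{'time_s': 0.0, 'joint_pos': array([73.3669532 , 23.94741331, -0.58960811, 92.48591167,  0.26830139,
       63.64095566, -3.03606302]), 'joint_vel': array([-0.01041258,  0.00938956, -0.1353658 ,  0.06051429,  0.04249071,
       -0.09834361,  0.01360827]), 'joint_torque': array([-6.33667582e-05, -8.64451504e+01,  6.78826813e-01, -4.34926808e+01,
        1.90669979e-02,  7.26373895e-03,  2.78640010e-05]), 'tcp_pos': array([ 0.15380296, -0.60542037,  0.2446643 ]), 'tool_rot': array([-1.79927245e+02,  4.79690223e-03,  1.42552740e+01]), 'force': array([ 0.26972073, -0.64782765,  0.7160661 ]), 'wrist_torque': array([-0.00602988,  0.07561451, -0.00398928]), 'grip_force': 0.0, 'finger_gap': 0.08534250044329339}
scene {'vertical_fov': 52.08120115135177, 'cx': 314.10148495838666, 'cy': 200.03827066041111, 'position': array([-0.03940357,  0.37573124,  0.66990628]), 'attitude': array([  46.22953121,    0.87991763, -122.07590516])}
push_stick 0.71 [441.9 206.6  44.3  54.1]
push_stick 0.7 [388.6 165.2  64.5  19.5]
cassette 0.65 [273.  216.4  38.   19.2]
reader 0.75 [233.4 230.6 145.2  68.2]
beaker 0.96 [318.4 273.9  24.4  37. ]
vial 0.79 [369.1 239.4   9.8  21.9]
dropper_bottle 0.8 [251.9 166.2  15.   28.7]
dropper_bottle 0.45 [387.8 166.2  66.3  19.8]
top {'vertical_fov': 43.06787410942821, 'cx': 317.3851951628162, 'cy': 198.09001440902264, 'position': array([0.48164027, 0.02738992, 1.36380158]), 'attitude': array([  3.06850049,  -0.31495245, -91.2310106 ])}
push_stick 0.91 [400.4 197.8  54.4  45.7]
push_stick 0.83 [405.4 266.8  61.8  24.9]
cassette 0.8 [278.  198.8  26.4  13.4]
reader 0.86 [244.8 192.8 119.7  48.5]
beaker 0.78 [277.1 274.8  17.1  22.2]
vial 0.38 [328.8 266.4  10.3  10.1]
dropper_bottle 0.48 [286.8 142.1  11.4  16.1]
```

```bash
python3 - <<'E'
import cv2,numpy as np
a=cv2.imread("pics/top0.png")[110:310,170:450]; cv2.imwrite("pics/topc.png",cv2.resize(a,None,fx=2.8,fy=2.8,interpolation=cv2.INTER_CUBIC))
E
```

```text
(no output)
```

View pics/topc.png

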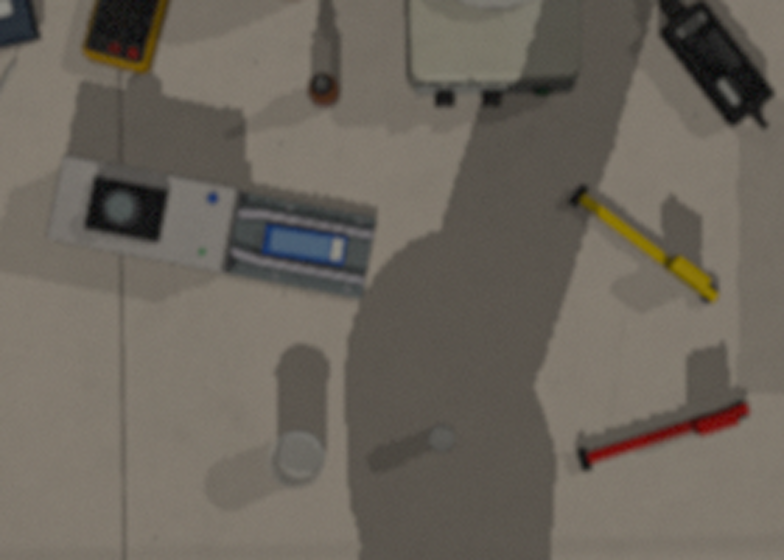

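View pics/scene0.png

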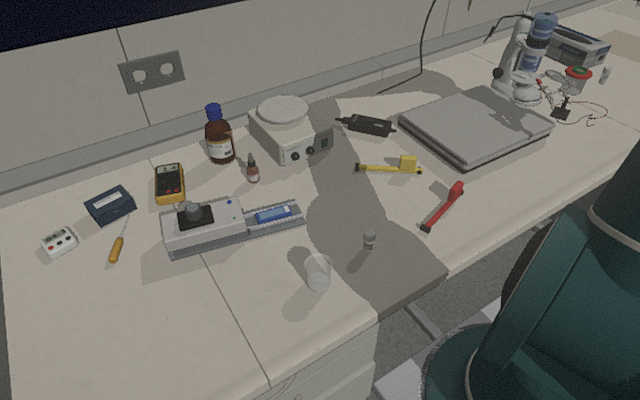

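The top crop shows two stick-shaped things: yellow at (400,198) and red at (405,267), in full-image pixels. The yellow one fits the description; the enlarged crop shows its fin at the right end (418,208) and its black head at (376,180). The reader's mouth is near (254,194), and its feed runs to image left.

```bash
cat > h.py <<'E'
import numpy as np, cv2
from scipy.spatial.transform import Rotation as Ro
from workcell import arm, eyes, models
def f(c): return 200/np.tan(np.radians(c["vertical_fov"]/2))
def p2w(c,uv,z):
    uv=np.atleast_2d(uv).astype(float); F=f(c)
    d=np.c_[(uv[:,0]-c["cx"])/F,-(uv[:,1]-c["cy"])/F,-np.ones(len(uv))]
    d=Ro.from_euler("xyz",c["attitude"],degrees=True).apply(d); p=np.array(c["position"])
    return p+d*((z-p[2])/d[:,2])[:,None]
def w2p(c,P):
    q=Ro.from_euler("xyz",c["attitude"],degrees=True).inv().apply(np.atleast_2d(P)-c["position"]); F=f(c)
    return np.c_[c["cx"]+F*q[:,0]/-q[:,2], c["cy"]-F*q[:,1]/-q[:,2]]
E
python3 - <<'E'
from h import *
np.set_printoptions(precision=4,suppress=True)
c=eyes.get_calibration("top")
print(eyes.get_calibration("wrist"), Ro.from_euler("xyz",arm.state()["tool_rot"],degrees=True).as_matrix())
cr=lambda x,y:(170+x/2.8,110+y/2.8)
for n,u,v,z in [("head",579,197,.01),("fin a",670,262,.048),("fin b",712,290,.048),("tail",716,299,.012),("red head",585,457,.01),("red tail",746,408,.03),
 ("cas rear hi",347,238,.022),("cas rear lo",343,266,.022),("cas fr hi",268,225,.022),("cas fr lo",264,254,.022),
 ("housing front top",240,188,.062),("housing front bot",226,271,.062),("housing back top",67,157,.062),("housing back bot",50,239,.062),
 ("rail1 far",373,234,.018),("rail1 near",242,211,.018),("rail2 far",363,283,.018),("rail2 near",235,252,.018),("base r hi",377,209,.01),("base r lo",361,297,.01),
 ("beaker",298,455,.06),("vial",441,438,.053),("dropper",322,87,.086)]:
    print(n,p2w(c,cr(u,v),z)[0])
E
```

```text
{'vertical_fov': 64.50869121926358, 'cx': 324.5022679757201, 'cy': 193.57374768608713, 'position': array([ 0.2166, -0.5903,  0.3734]), 'attitude': array([-15.1574,   0.082 , -75.84  ])} [[ 0.9692  0.2463 -0.0001]
 [ 0.2463 -0.9692  0.    ]
 [-0.     -0.     -1.    ]]
head [ 0.5983 -0.1419  0.01  ]
fin a [ 0.5327 -0.22    0.048 ]
fin b [ 0.5058 -0.2582  0.048 ]
tail [ 0.4978 -0.2696  0.012 ]
red head [ 0.3508 -0.1407  0.01  ]
red tail [ 0.395  -0.2904  0.03  ]
cas rear hi [0.5629 0.0805 0.022 ]
cas rear lo [0.5365 0.0848 0.022 ]
cas fr hi [0.5768 0.155  0.022 ]
cas fr lo [0.5494 0.1592 0.022 ]
housing front top [0.6087 0.1764 0.062 ]
housing front bot [0.5325 0.1904 0.062 ]
housing back top [0.6406 0.3351 0.062 ]
housing back bot [0.5653 0.3513 0.062 ]
rail1 far [0.5664 0.0559 0.018 ]
rail1 near [0.591  0.1799 0.018 ]
rail2 far [0.5201 0.0663 0.018 ]
rail2 near [0.5521 0.1871 0.018 ]
base r hi [0.5908 0.0517 0.01  ]
base r lo [0.507  0.0687 0.01  ]
beaker [0.3632 0.1274 0.06  ]
vial [ 0.3752 -0.0035  0.053 ]
dropper [0.6967 0.098  0.086 ]
```

```bash
python3 -m pendant '38 -23 0 -5;76 -46 0 -10;114 -68 0 -15;152 -90 0 -20;190 -112 0 -25;228 -134 0 -30;266 -156 0 -35;304 -178 0 -38' 0
```

```text
time_s: 1.5
tcp_pos: [0.4057, -0.357, 0.2455]
tool_rot: [180.0, 0.0, 52.4]
force: [-0.4, -0.6, 0.3]
finger_gap: 0.0852
grip_force: 0.0
```

```bash
python3 -m pendant '40 5 10 0;80 10 20 0;120 15 30 0;150 20 40 0;150 20 40 0;150 20 40 0' && python3 - <<'E'
from h import *
np.set_printoptions(precision=4,suppress=True)
c=eyes.get_calibration("wrist"); im=eyes.read_camera("wrist"); cv2.imwrite("pics/w1.png",im[...,::-1])
s=arm.state(); print(s["tcp_pos"],s["tool_rot"],c)
for d in models.cut_out("wrist","push_stick"):
    print(d["confidence"],d["bbox"])
np.save("c1.npy",c,allow_pickle=True)
E
```

```text
time_s: 2.1
tcp_pos: [0.5124, -0.2516, 0.205]
tool_rot: [-180.0, 0.0, 52.3]
force: [-0.3, -0.5, 0.1]
finger_gap: 0.0857
grip_force: 0.0
[ 0.512  -0.2525  0.2053] [-179.9943    0.0186   52.2316] {'vertical_fov': 64.50869121926358, 'cx': 324.5022679757201, 'cy': 193.57374768608713, 'position': array([ 0.5515, -0.2003,  0.3332]), 'attitude': array([-15.1136,   0.0952, -37.7785])}
0.88 [198.4, 224.4, 139.8, 105.4]
0.79 [326.6, 107.9, 22.7, 183.0]
```

View pics/w1.png

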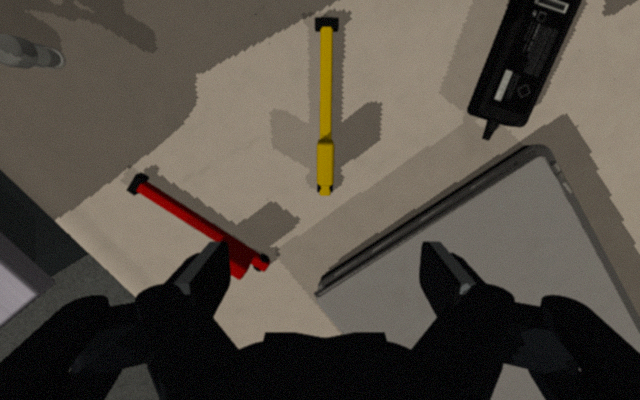

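The yellow stick lies upright in the wrist picture, with its head at (326,18), fin top at (325,142–186) and tail at (325,194). The flat grey box at lower right has a corner at (320,290).

```bash
python3 - <<'E'
from h import *
np.set_printoptions(precision=4,suppress=True)
c=np.load("c1.npy",allow_pickle=True).item()
im=cv2.imread("pics/w1.png"); hsv=cv2.cvtColor(im,cv2.COLOR_BGR2HSV)
m=((hsv[...,0]>20)&(hsv[...,0]<34)&(hsv[...,1]>150)).astype(np.uint8); m[:, :290]=0;m[:,360:]=0
for v in (32,60,90,120,135,140,144,150,165,180,184,188,192,196):
    u=np.where(m[v])[0]; print(v,(u.min(),u.max(),u.mean()) if len(u) else None)
T=arm.state(); R=Ro.from_euler("xyz",T["tool_rot"],degrees=True)
for n,uv,z in [("head",(327,17),.012),("bar",(326.3,60),.012),("finfront",(325,142.5),.048),("finback",(325,186.5),.048),("box corner",(320,290),.03),("box corner0",(318,297),.0),("box top r",(545,147),.03),("box b",(440,218),.03)]:
    P=p2w(c,uv,z); print(n,P[0],R.inv().apply(P-T["tcp_pos"])*1000)
E
```

```text
32 (np.int64(320), np.int64(332), np.float64(326.0))
60 (np.int64(320), np.int64(332), np.float64(326.0))
90 (np.int64(320), np.int64(331), np.float64(325.5))
120 (np.int64(320), np.int64(331), np.float64(325.5))
135 (np.int64(320), np.int64(330), np.float64(325.0))
140 (np.int64(319), np.int64(331), np.float64(325.0))
144 (np.int64(317), np.int64(333), np.float64(325.0))
150 (np.int64(317), np.int64(333), np.float64(325.0))
165 (np.int64(317), np.int64(333), np.float64(325.0))
180 (np.int64(317), np.int64(333), np.float64(325.0))
184 (np.int64(318), np.int64(332), np.float64(325.0))
188 (np.int64(319), np.int64(330), np.float64(324.5))
192 (np.int64(319), np.int64(330), np.float64(324.5))
196 None
head [ 0.602 -0.138  0.012] [[146.217    0.7244 193.4142]]
bar [ 0.5792 -0.1665  0.012 ] [[109.7288   0.1659 193.4303]]
finfront [ 0.5333 -0.2238  0.048 ] [[ 36.2886  -0.9641 157.4626]]
finback [ 0.5085 -0.2558  0.048 ] [[ -4.1774  -0.9183 157.4805]]
box corner [ 0.4311 -0.347   0.03  ] [[-123.6651   -6.1879  175.5324]]
box corner0 [ 0.4115 -0.3674  0.    ] [[-151.8642   -9.1279  205.5443]]
box top r [ 0.6951 -0.3569  0.03  ] [[ 30.3525 208.4783 175.5062]]
box b [ 0.5777 -0.3564  0.03  ] [[-41.2721 115.4226 175.5197]]
```

```bash
python3 -m pendant '16 -0.5 40 0.6;16 -0.5 80 0.6;16 -0.5 115 0.6;16 -0.5 145 0.6;16 -0.5 165 0.6;16 -0.5 175 0.6;16 -0.5 175 0.6' 0 70 && python3 -m pendant '0 0 0 0;0 0 0 0;0 0 0 0;0 0 0 0;0 0 0 0;0 0 0 0;0 0 0 0;0 0 0 0' 1 70
```

```text
time_s: 2.9
tcp_pos: [0.521, -0.2396, 0.0297]
tool_rot: [-179.9, 0.0, 51.6]
force: [-0.2, 0.6, 0.6]
finger_gap: 0.0856
grip_force: 0.0
time_s: 3.7
tcp_pos: [0.5219, -0.2391, 0.0308]
tool_rot: [180.0, 0.0, 51.7]
force: [-2.4, 0.6, 8.2]
finger_gap: 0.0151
grip_force: 68.9
```

```bash
python3 -m pendant '0 0 -10 0;0 0 -30 0;0 0 -60 0;0 0 -95 0;0 0 -130 0;0 0 -150 0;0 0 -150 0;0 0 -150 0' && python3 - <<'E'
from h import *
np.set_printoptions(precision=4,suppress=True)
c=eyes.get_calibration("wrist"); im=eyes.read_camera("wrist"); cv2.imwrite("pics/w2.png",im[...,::-1])
s=arm.state(); print(s["tcp_pos"],s["tool_rot"],s["force"]); np.save("c2.npy",c,allow_pickle=True)
E
```

```text
time_s: 4.5
tcp_pos: [0.5215, -0.239, 0.1805]
tool_rot: [180.0, 0.0, 51.7]
force: [0.9, 0.3, -2.2]
finger_gap: 0.0148
grip_force: 68.4
[ 0.5213 -0.2389  0.1797] [-179.9481    0.015    51.6521] [-0.2055 -0.3263 -1.4151]
```

View pics/w2.png

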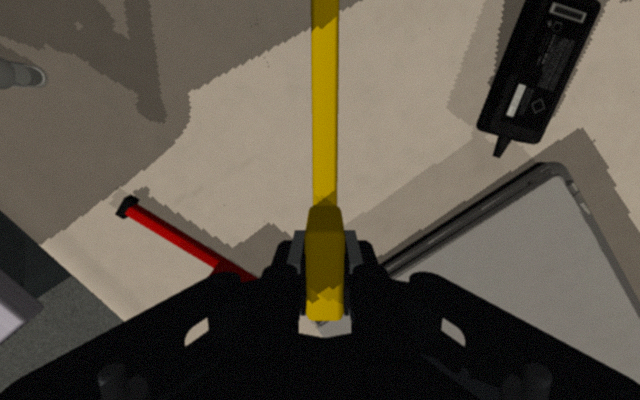

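```bash
python3 -m pendant '20 -16 0 -2;55 -45 0 -6;92 -76 0 -10;129 -107 0 -14;166 -138 0 -18;203 -168 0 -22;240 -199 0 -26;270 -224 0 -27' && python3 -m pendant '10 -7 0 0;24 -17 0 0;30 -21 0 0;30 -21 0 0;30 -21 0 0' && python3 - <<'E'
from h import *
np.set_printoptions(precision=4,suppress=True)
c=eyes.get_calibration("wrist"); im=eyes.read_camera("wrist"); cv2.imwrite("pics/w3.png",im[...,::-1])
s=arm.state(); print(s["tcp_pos"],s["tool_rot"],s["force"]); np.save("c3.npy",[c,s],allow_pickle=True)
E
```

```text
time_s: 5.35
tcp_pos: [0.5121, 0.1149, 0.1795]
tool_rot: [-179.9, -0.0, 79.0]
force: [0.4, -0.2, -2.2]
finger_gap: 0.0147
grip_force: 68.4
time_s: 5.85
tcp_pos: [0.499, 0.1444, 0.18]
tool_rot: [-180.0, 0.0, 78.6]
force: [0.6, 0.6, -1.1]
finger_gap: 0.0153
grip_force: 68.4
[0.4991 0.1442 0.1801] [-179.9837    0.0218   78.5929] [ 0.2327  0.1013 -1.7304]
```

View pics/w3.png

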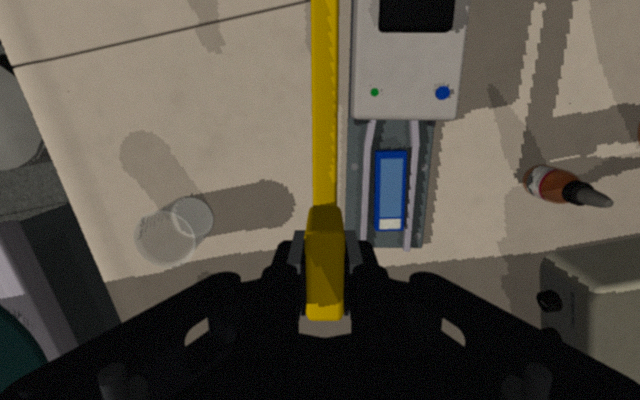

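The wrist view shows the lead-in right of the bar: rails at columns ~368 and ~412, cassette at (374–408, 150–231), housing front edge at row ~120. I'll enlarge that crop to measure it.

```bash
python3 - <<'E'
import cv2
a=cv2.imread("pics/w3.png")[100:260,335:475]; cv2.imwrite("pics/w3c.png",cv2.resize(a,None,fx=3.75,fy=3.75,interpolation=cv2.INTER_CUBIC))
E
```

```text
(no output)
```

View pics/w3c.png

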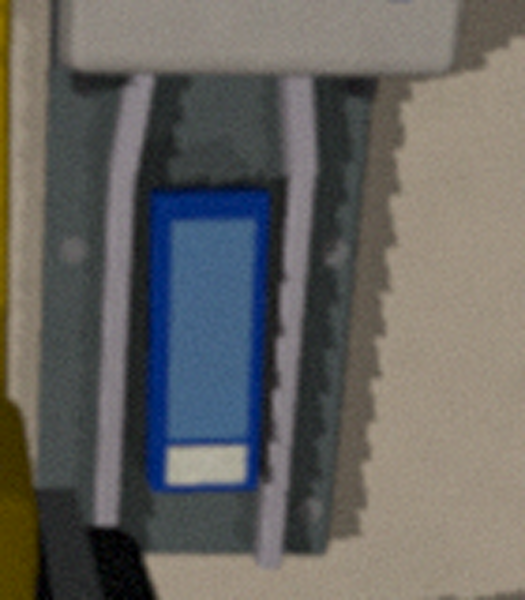

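```bash
python3 - <<'E'
from h import *
np.set_printoptions(precision=2,suppress=True)
c,s=np.load("c3.npy",allow_pickle=True); R=Ro.from_euler("xyz",s["tool_rot"],degrees=True)
cr=lambda x,y:(335+(x+.5)/3.75-.5,100+(y+.5)/3.75-.5)
print(c["position"],c["attitude"])
for n,u,v,z in [("L in 200",137,200,.018),("L in 500",119,500,.018),("R out 200",316,200,.018),("R out 500",284,500,.018),("R in bot 200",289,200,.018),
 ("R in 500",262,500,.018),("L out200",107,200,.018),("L out500",95,500,.018),
 ("cas r fr",272,190,.022),("cas r re",258,490,.022),("cas l fr",152,190,.022),("cas l re",150,490,.022),("base re L",145,552,.01),("base re R",327,552,.01),("base R 200",360,200,.01),("base R 500",331,500,.01),("house L",66,65,.062),("house R",460,65,.062),("LED",0,0,.062)]:
    P=p2w(c,cr(u,v),z); print(n,P[0]*1000,R.inv().apply(P-s["tcp_pos"])[0]*1000)
E
```

```text
[0.51 0.21 0.31] [-15.11   0.06 -11.47]
L in 200 [544.41 160.94  18.  ] [ 25.4   41.18 162.05]
L in 500 [527.12  84.26  18.  ] [-53.18  39.39 162.08]
R out 200 [587.27 152.24  18.  ] [ 25.35  84.91 162.04]
R out 500 [569.42  75.7   18.  ] [-53.22  82.55 162.07]
R in bot 200 [580.81 153.55  18.  ] [ 25.36  78.31 162.04]
R in 500 [563.78  76.84  18.  ] [-53.21  76.79 162.07]
L out200 [537.23 162.4   18.  ] [ 25.4   33.85 162.05]
L out500 [520.97  85.51  18.  ] [-53.18  33.11 162.08]
cas r fr [576.15 157.52  22.  ] [ 28.32  72.96 158.04]
cas r re [562.41  81.6   22.  ] [-48.82  74.51 158.07]
cas l fr [547.87 163.25  22.  ] [ 28.35  44.11 158.05]
cas l re [535.17  87.11  22.  ] [-48.8   46.72 158.08]
base re L [532.    64.47  10.  ] [-71.62  48.09 170.08]
base re R [580.54  54.64  10.  ] [-71.65  97.61 170.07]
base R 200 [600.21 148.5   10.  ] [ 24.24  98.33 170.03]
base R 500 [583.42  69.53  10.  ] [-56.49  97.49 170.07]
house L [529.68 197.85  62.  ] [ 58.65  19.42 118.04]
house R [607.4  182.08  62.  ] [ 58.56  98.73 118.02]
LED [519.05 212.82  62.  ] [ 71.22   6.04 118.04]
```

```bash
python3 -m pendant '-20 6 0 0;-55 16 0 0;-95 27 0 0;-135 38 0 0;-175 49 0 0;-200 56 0 0.2;-205 57.5 0 0.2;-205 57.5 0 0.2' && python3 -m pendant '0 0 30 0;0 0 70 0;0 0 105 0;0 0 125 0;0 0 135 0;0 0 137 0;0 0 137 0;0 0 137 0' && python3 - <<'E'
from h import *
c,s=np.load("c3.npy",allow_pickle=True); R=Ro.from_euler("xyz",s["tool_rot"],degrees=True)
t=arm.state(); print(R.inv().apply(t["tcp_pos"]-s["tcp_pos"])*1000,t["tool_rot"],t["tcp_pos"])
c=eyes.get_calibration("wrist"); im=eyes.read_camera("wrist"); cv2.imwrite("pics/w4.png",im[...,::-1])
eyes.read_camera("scene"); im=eyes.read_camera("scene"); cv2.imwrite("pics/s4.png",cv2.resize(im[140:270,210:430,::-1],None,fx=3.5,fy=3.5,interpolation=cv2.INTER_CUBIC))
E
```

```text
time_s: 6.7
tcp_pos: [0.5148, -0.0684, 0.1801]
tool_rot: [-180.0, 0.0, 78.3]
force: [-0.8, 0.6, -1.2]
finger_gap: 0.015
grip_force: 68.4
time_s: 7.5
tcp_pos: [0.5156, -0.067, 0.0444]
tool_rot: [179.9, -0.0, 78.5]
force: [0.5, -0.4, -1.1]
finger_gap: 0.0148
grip_force: 68.5
[-203.75403934   57.97652468  135.77414845] [ 1.79911379e+02 -2.80882917e-03  7.84642535e+01] [ 0.51556851 -0.06699982  0.04435822]
```

View pics/w4.png

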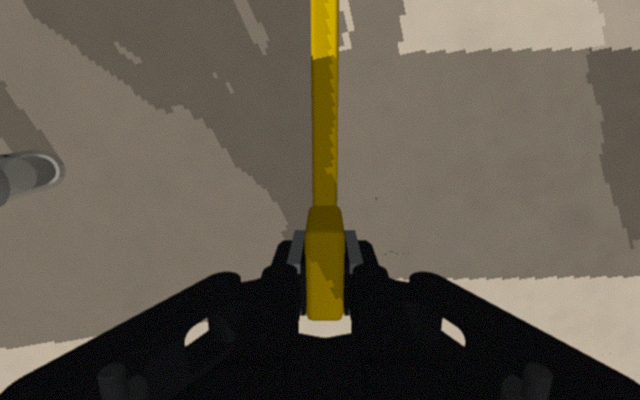

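View pics/s4.png

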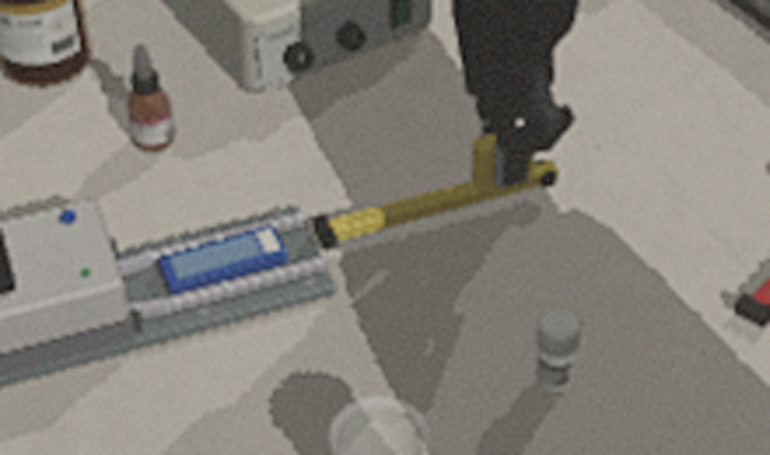

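The scene crop shows the rubber head (325,230) in the open rear end of the channel, in line with the cassette (165–285, 230–290). Next I push gently.

```bash
for i in 1; do python3 -m pendant '4 0 0 0;8 0 0 0;12 0 0 0;16 0 0 0;19 0 0 0;22 0 0 0;25 0 0 0;28 0.1 0 0'; python3 -m pendant '3 0 0 0;6 0 0 0;9 0 0 0;12 0 0 0;15 0 0 0;18 0 0 0;21 0 0 0;24 0.2 0 0';  python3 -m pendant '3 0 0 0;6 0 0 0;9 0 0 0;12 0 0 0;15 0 0 0;18 0 0 0;21 0 0 0;24 0.2 0 0'; done
```

```text
time_s: 8.45
tcp_pos: [0.5206, -0.0396, 0.0433]
tool_rot: [-180.0, 0.0, 78.4]
force: [-0.5, -0.8, -0.2]
finger_gap: 0.0151
grip_force: 68.5
time_s: 9.25
tcp_pos: [0.5257, -0.0159, 0.0433]
tool_rot: [-180.0, -0.0, 78.5]
force: [-0.7, -0.8, -0.2]
finger_gap: 0.0148
grip_force: 68.5
time_s: 10.05
tcp_pos: [0.5306, 0.0075, 0.0433]
tool_rot: [-180.0, -0.0, 78.5]
force: [-0.3, 0.0, -1.7]
finger_gap: 0.0149
grip_force: 68.5
```

```bash
python3 -m pendant '3 0 0 0;6 0 0 0;9 0 0 0;12 0 0 0;15 0 0 0;18 0 0 0;21 0 0 0;24 0.2 0 0'; python3 -m pendant '3 0 0 0;6 0 0 0;9 0 0 0;12 0 0 0;15 0 0 0;18 0 0 0;21 0 0 0;24 0.2 0 0';  python3 -m pendant '3 0 0 0;6 0 0 0;9 0 0 0;12 0 0 0;14 0 0 0;15 0.1 0 0'; python3 - <<'E'
from h import *
im=eyes.read_camera("scene"); cv2.imwrite("pics/s5.png",cv2.resize(im[140:270,150:370,::-1],None,fx=3.5,fy=3.5,interpolation=cv2.INTER_CUBIC))
E
```

```text
time_s: 10.85
tcp_pos: [0.5356, 0.031, 0.0433]
tool_rot: [-180.0, 0.0, 78.5]
force: [-1.8, -1.5, -1.0]
finger_gap: 0.0152
grip_force: 68.6
time_s: 11.65
tcp_pos: [0.5407, 0.0546, 0.0433]
tool_rot: [180.0, -0.0, 78.5]
force: [-1.8, -1.2, -1.9]
finger_gap: 0.0148
grip_force: 68.5
time_s: 12.25
tcp_pos: [0.5437, 0.0692, 0.0433]
tool_rot: [-180.0, -0.0, 78.5]
force: [-1.7, -1.5, -1.7]
finger_gap: 0.0149
grip_force: 68.4
```

View pics/s5.png

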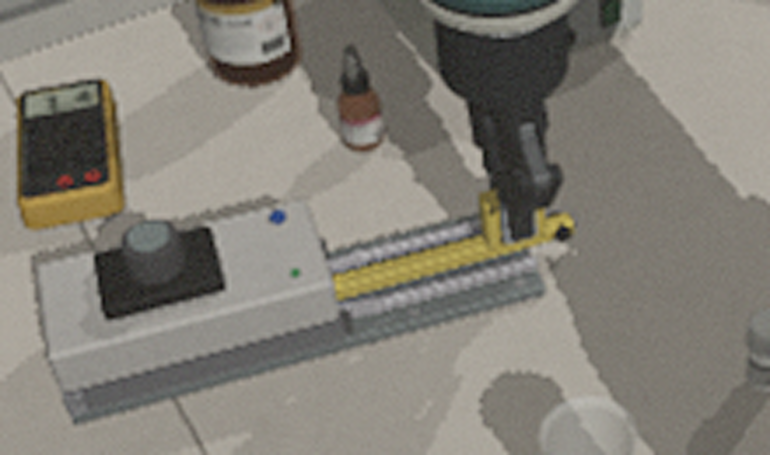

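The bar is in the tunnel and clear of the roof and rails, and the cassette is out of sight inside. Now I feel for the stop.

```bash
python3 -m pendant '1 0 0 0;2 0 0 0;3 0 0 0;4 0 0 0;5 0 0 0;6 0 0 0;7 0 0 0;8 0 0 0'; python3 -m pendant '0.6 0 0 0;1.2 0 0 0;1.8 0 0 0;2.4 0 0 0'
```

```text
time_s: 13.1
tcp_pos: [0.5454, 0.0769, 0.0433]
tool_rot: [180.0, -0.0, 78.5]
force: [-0.4, -1.5, -1.0]
finger_gap: 0.0154
grip_force: 68.5
time_s: 13.5
tcp_pos: [0.5458, 0.0791, 0.0433]
tool_rot: [-180.0, -0.0, 78.5]
force: [-0.9, -0.9, -1.0]
finger_gap: 0.0149
grip_force: 68.5
```

```bash
python3 -m pendant '0.5 0 0 0;1 0 0 0;1.5 0 0 0;2 0 0 0'
```

```text
time_s: 13.9
tcp_pos: [0.5462, 0.0811, 0.0433]
tool_rot: [-180.0, -0.0, 78.5]
force: [-0.1, -1.1, -0.6]
finger_gap: 0.0149
grip_force: 68.5
```

```bash
python3 -m pendant '0.5 0 0 0;1 0 0 0;1.5 0 0 0;2 0 0 0'
```

```text
time_s: 14.3
tcp_pos: [0.5466, 0.0831, 0.0433]
tool_rot: [-180.0, -0.0, 78.5]
force: [0.5, -1.1, -0.5]
finger_gap: 0.0151
grip_force: 68.5
```

```bash
python3 -m pendant '0.5 0 0 0;1 0 0 0;1.5 0 0 0;2 0 0 0' | sed -n '2p;4p'
```

```text
tcp_pos: [0.547, 0.085, 0.0433]
force: [1.2, -1.0, -0.9]
```

```bash
python3 -m pendant '0.5 0 0 0;1 0 0 0;1.5 0 0 0;2 0 0 0' | sed -n '2p;4p'
```

```text
tcp_pos: [0.5474, 0.087, 0.0433]
force: [-0.2, -0.7, -0.9]
```

```bash
python3 -m pendant '0.5 0 0 0;1 0 0 0;1.5 0 0 0;2 0 0 0' | sed -n '2p;4p'
```

```text
tcp_pos: [0.5478, 0.089, 0.0433]
force: [-0.5, -1.6, -0.8]
```

```bash
python3 -m pendant '0.5 0 0 0;1 0 0 0;1.5 0 0 0;2 0 0 0' | sed -n '2p;4p'
```

```text
tcp_pos: [0.5482, 0.0909, 0.0433]
force: [0.6, -1.8, -0.6]
```

```bash
python3 -m pendant '0.5 0 0 0;1 0 0 0;1.5 0 0 0;2 0 0 0' | sed -n '2p;4p'
```

```text
tcp_pos: [0.5486, 0.0929, 0.0433]
force: [-0.5, -0.9, -0.2]
```

```bash
python3 -m pendant '0.5 0 0 0;1 0 0 0;1.5 0 0 0;2 0 0 0' | sed -n '2p;4p'
```

```text
tcp_pos: [0.5488, 0.0938, 0.0432]
force: [-2.0, -8.9, 2.2]
```

```bash
python3 -m pendant '0 0 0 0;0 0 0 0;0 0 0 0;0 0 0 0' | sed -n '2p;4p'
```

```text
tcp_pos: [0.5488, 0.0938, 0.0432]
force: [-1.4, -7.2, 2.2]
```

```bash
python3 -m pendant '0.1 0 0 0;0.2 0 0 0;0.3 0 0 0;0.3 0 0 0;0.3 0 0 0;0.3 0 0 0;0.3 0 0 0;0.3 0 0 0' | sed -n '2p;4p'; python3 -m pendant '0 0 0 0;0 0 0 0;0 0 0 0;0 0 0 0' | sed -n '2p;4p'
```

```text
tcp_pos: [0.5488, 0.0939, 0.0432]
force: [-2.0, -8.4, 1.1]
tcp_pos: [0.5488, 0.0939, 0.0432]
force: [-2.6, -7.8, 2.0]
```

```bash
python3 -m pendant '-0.4 0 0 0;-0.8 0 0 0;-1.2 0 0 0;-1.6 0 0 0;-2 0 0 0;-2.5 0 0 0;-3.2 0 0 0;-4 0 0 0' | sed -n '2p;4p'; python3 -m pendant '-3 0 0 0;-8 0 0 0;-16 0 0 0;-24 -0.1 0 0;-32 -0.2 0 0;-40 -0.3 0 0;-48 -0.4 0 0;-56 -0.5 0 0' | sed -n '2p;4p';python3 -m pendant '-12 0 0 0;-26 0 0 0;-42 0 0 0;-60 0 0 0;-80 0 0 0;-98 0 0 0;-112 0 0 0;-120 0 0 0'
```

```text
tcp_pos: [0.5483, 0.0914, 0.0433]
force: [0.1, -0.8, -0.1]
tcp_pos: [0.5364, 0.0357, 0.0433]
force: [0.9, 0.7, -1.0]
time_s: 20.7
tcp_pos: [0.5121, -0.083, 0.0433]
tool_rot: [-180.0, 0.0, 78.4]
force: [0.5, 0.1, -0.8]
finger_gap: 0.0151
grip_force: 68.5
```

```bash
python3 -m pendant '-15 0 0 0;-30 0 0 0;-45 0 0 0;-50 0 0 0;-50 0 5 0;-50 0 9 0;-50 0 11 0;-50 0 12 0'; python3 -m pendant '0 0 0.5 0;0 0 1 0;0 0 1 0' | sed -n '2p;4p'
```

```text
time_s: 21.5
tcp_pos: [0.5025, -0.1294, 0.0309]
tool_rot: [-180.0, -0.0, 78.5]
force: [0.1, -0.3, -1.3]
finger_gap: 0.0151
grip_force: 68.5
tcp_pos: [0.5026, -0.1295, 0.0308]
force: [-5.8, 4.5, 12.6]
```

```bash
python3 -m pendant '0 0 -0.5 0;0 0 -0.5 0' | sed -n '2p;4p'; python3 -m pendant '0 0 0 0;0 0 0 0;0 0 0 0;0 0 0 0;0 0 0 0;0 0 0 0;0 0 0 0;0 0 0 0' 0 ;python3 -m pendant '0 0 -10 0;0 0 -30 0;0 0 -60 0;0 0 -100 0;0 0 -140 0;0 0 -170 0;0 0 -180 0;0 0 -180 0'; python3 - <<'E'
from h import *
im=eyes.read_camera("scene"); cv2.imwrite("pics/s6.png",cv2.resize(im[130:290,190:450,::-1],None,fx=3,fy=3,interpolation=cv2.INTER_CUBIC)); print(arm.state()["force"])
E
```

```text
tcp_pos: [0.5027, -0.13, 0.0309]
force: [-0.4, -0.2, -1.5]
time_s: 22.8
tcp_pos: [0.5025, -0.1302, 0.0308]
tool_rot: [-180.0, -0.0, 78.5]
force: [-0.5, 0.0, -0.3]
finger_gap: 0.0855
grip_force: 0.0
time_s: 23.6
tcp_pos: [0.503, -0.1303, 0.2123]
tool_rot: [179.9, 0.0, 78.5]
force: [-0.6, -0.3, -0.6]
finger_gap: 0.0854
grip_force: 0.0
[-0.84493556 -1.0664676  -0.52776436]
```

View pics/s6.png

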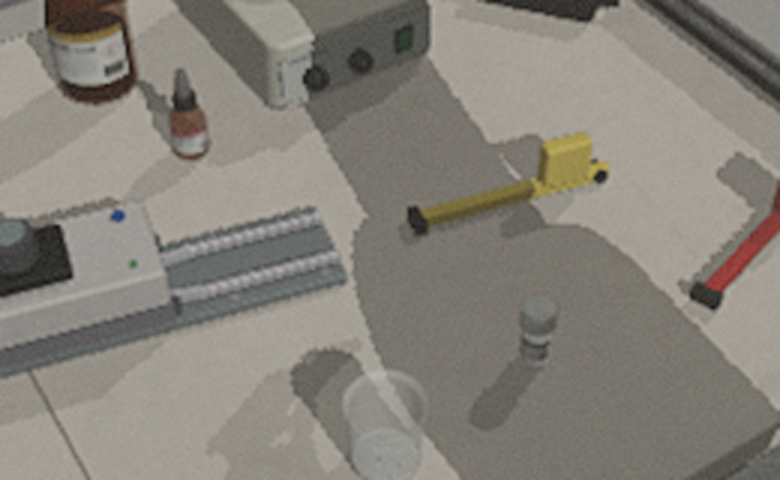

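The stick stands upright and flat at (415–605, 135–225) on the open bench. The channel is empty with the cassette inside the tunnel, and the beaker, vial and dropper bottle are untouched.

```bash
python3 -c "
from workcell import arm; print(arm.job_done())"
```

```text
the job is handed in; nothing more can be done
None
```

I pushed the cassette against the hidden stop and held it there at about 8 N for over a second, then laid the stick flat on the open bench clear of the bystanders and handed the job in; the hand-in gave no verdict, and inside the tunnel I could not see whether the cassette stayed home.

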